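# Pack seven flanged hubs into the round tin

### The arm

A 7-joint arm with a two-finger parallel gripper is mounted at the origin on the work surface. World frame = base frame: x ahead of the robot, y to its left, z up, the work surface at z = 0. Lengths are in m, angles in rad, forces in N, time in s.
With the tool pointing down it reaches from about 0.4 to 0.85 m from the base axis. Payload 6.9 kg.
Tool frame: the origin (TCP) lies midway between the tips of the shut fingers; the grasp point (between the pads) lies 19 mm behind it (env.grip_depth is the distance from the TCP to the grasp point, in m); z points along the fingers, y is the line along which they close (so a half turn about z gives the same grasp; the last joint's range is limited). The gripper opens to 85 mm and grips with 20 to 120 N. Pads are 22 mm wide; open, the fingers measure 114 mm over their backs; the gripper's body (76 mm by 85 mm) begins 54 mm behind the grasp point. The pads swing forward as they close: fully open they stand 13 mm farther back than shut.
Start: joints at [1.304, 0.507, -0.238, 1.5, 0.126, 1.149, -0.155], TCP at [0.227, -0.582, 0.231] pointing down, gripper open.
Joint ranges: [-3.08, 3.08], [-0.24, 2.05], [-1.43, 1.35], [0, 2.5], [-1.52, 4.66], [0.17, 1.96], [-2.89, 2.89]. Speed limits (rad/s): [2.39, 2.39, 3.14, 3.14, 3.14, 3.14, 3.14].

### API

Orientations are given as a unit quaternion [x, y, z, w].
In Python, from station import env, vision, silhouettes gives the robot as it stands.
- The arm moves only by the tool drive_tool, never from a script. Its argument "series" is a list that holds one entry, the list of rows, each a list of 7 numbers: the opening, from -1 (shut) to 1 (fully open), then the shift along the tool's x, y, z in mm, then the turn, a rotation vector about the tool's x, y, z in degrees. A call has 1 to 20 rows; each row is the pose to reach, as a shift and turn from the pose commanded when the call began, along the tool's axes at that moment; what a row does not reach only later rows make up. A row lasts 1/8 s, in which the tool goes at most 62.5 mm and 10.7 degrees, less where a joint would pass 70% of its speed; a pose out of reach is approached as far as the arm can. A call with a gripper value outside its range is refused whole. The fingers move at their own pace and stop on an object; the grip force is fixed at half the most. Time passes only in rows, so rows that repeat a pose let the fingers close. It gives the time, the measured TCP pose, the force, the opening and the grip force at its end, in the units of the state.
- env.observe(): the state, without advancing time (a new reading comes with each control period).
- vision.read_camera(name): name is "scene" or "top" or "wrist"; returns the picture (420x560x3 uint8, red, green, blue); there is no depth.
- vision.camera_info(name): a dict with "fx", "fy", "cx", "cy" (pixels), "world_to_cam" (4x4, takes a point from world to camera coordinates); the wrist camera has in their place "hand_eye" (4x4, takes a point from camera to tool coordinates, whose origin is the TCP and whose axes are the flange's). Camera axes: x right, y down, z forward; pixel columns grow to the right and rows downward; lengths in m; the calibration is good to about 2 mm. A picture is of the moment at which its call begins: read the wrist's pose just before it. camera_info takes no time and is no camera call.
- env.sign_off(): hands the job in; it is judged then, once.
Trained networks look in the newest picture that a camera, given by its name, has taken for a name from the list of things; names that differ only in an ending like _2 or _b are one class to them, and where a whole thing is asked for, a point or a joint stands for the part that bears it (a point fixed in the world has none). Each returns a list of dicts, best first, with "p" (0 to 1); they miss things now and then, are a little off and sometimes report something else, mostly with a low value. They report only what shows in the picture. A call takes as long as a camera call. They do not tell look-alikes from the thing itself.
- silhouettes(camera, thing): "pixels" (420x560 bool, what is visible of it) and "bbox" ([left, top, right, bottom] in pixels, round what is visible of it).
The state is a dict: "time_s": time; "joint_positions": joint angles; "joint_vel": joint speeds; "joint_torque": joint torques, N m; "tool_pos": TCP position; "tool_rot": TCP orientation; "wrist_force": force on the tool from outside, world axes, zero at the start; "ft_torque": the same for the moment, N m; "width": finger opening in m; "grasp_force": force on a finger pad.
Only numpy, scipy, OpenCV 4.12 (cv2) and the standard library are available. Lean on these libraries where they do the work, as an engineer would, in place of code of your own. Each camera call takes 0.05 s, during which the arm holds its last target. There are 200 camera calls.

### The job

First take the odd square-flanged part out of the round tin and put it in the square steel pan. Then pack all seven round flanged hubs upright in the tin, flat on its floor, one in the middle and six close around it; the hub that stands astride two places has to be moved over to make room. Lower the hubs in without dropping or tipping them, let go, and leave the bearing ring and everything else on the bench where it is.

Things in the scene. Friction and masses are not known exactly. Their poses are not given: they have to be found in the camera images.
- tin_floor (a point): centre of the inner floor of the low round steel tin, which stands fast on the bench: 196 mm across inside, 202 mm outside, floor 3 mm above the bench, rim 24 mm above the bench. Its x axis points to hub4's side of the tin.
- pan: square steel pan, 170 x 170 mm outside, walls 4 mm thick, rim 34 mm above the bench, fixed; origin under its centre on the bench, floor about 4 mm above the bench, sides along its x and y
- square_mid (a point): the odd part, loose, in the tin at the start: a square flange 44 x 44 mm, 14 mm thick, with the same round neck as the hubs (24 mm across), 70 mm tall, aluminium. The point is the middle of its axis, 35 mm above its underside; z up
- hub1_mid (a point): loose flanged hub of plain aluminium: a round flange 60 mm across and 14 mm thick below (its lower edge bevelled 4 mm), a round neck 24 mm across above it, 70 mm tall in all, about 0.18 kg. The point is the middle of its axis, 35 mm above its underside; z points up the neck. At the start it stands in the tin, in one of the seven places of a close-packed pattern (middle or ring, pitch about 66 mm).
- hub2_mid (a point): loose flanged hub of plain aluminium: a round flange 60 mm across and 14 mm thick below (its lower edge bevelled 4 mm), a round neck 24 mm across above it, 70 mm tall in all, about 0.18 kg. The point is the middle of its axis, 35 mm above its underside; z points up the neck. At the start it stands in the tin, in one of the seven places of a close-packed pattern (middle or ring, pitch about 66 mm).
- hub3_mid (a point): loose flanged hub of plain aluminium: a round flange 60 mm across and 14 mm thick below (its lower edge bevelled 4 mm), a round neck 24 mm across above it, 70 mm tall in all, about 0.18 kg. The point is the middle of its axis, 35 mm above its underside; z points up the neck. At the start it stands in the tin, in one of the seven places of a close-packed pattern (middle or ring, pitch about 66 mm).
- hub4_mid (a point): loose flanged hub of plain aluminium: a round flange 60 mm across and 14 mm thick below (its lower edge bevelled 4 mm), a round neck 24 mm across above it, 70 mm tall in all, about 0.18 kg. The point is the middle of its axis, 35 mm above its underside; z points up the neck. At the start it stands in the tin by the wall, astride two of the ring places of that pattern, so that it blocks both.
- hub5_mid (a point): loose flanged hub of plain aluminium: a round flange 60 mm across and 14 mm thick below (its lower edge bevelled 4 mm), a round neck 24 mm across above it, 70 mm tall in all, about 0.18 kg. The point is the middle of its axis, 35 mm above its underside; z points up the neck. At the start it stands on the bench beside the tin.
- hub6_mid (a point): loose flanged hub of plain aluminium: a round flange 60 mm across and 14 mm thick below (its lower edge bevelled 4 mm), a round neck 24 mm across above it, 70 mm tall in all, about 0.18 kg. The point is the middle of its axis, 35 mm above its underside; z points up the neck. At the start it stands on the bench beside the tin.
- hub7_mid (a point): loose flanged hub of plain aluminium: a round flange 60 mm across and 14 mm thick below (its lower edge bevelled 4 mm), a round neck 24 mm across above it, 70 mm tall in all, about 0.18 kg. The point is the middle of its axis, 35 mm above its underside; z points up the neck. At the start it stands on the bench beside the tin.
- bearing: loose plain steel bearing ring, 60 mm across, 20 mm high, on the bench among the hubs, not to be packed; origin at the centre of its underside
- oilcan: red oil can with a pointed spout, 60 mm across, 150 mm tall; origin at the centre of its underside; to be left alone
- grease: closed grease can, 100 mm across, 90 mm tall; origin at the centre of its underside; to be left alone
- wrench: wrench, 170 mm long, lying on the bench beyond the tin; to be left alone
- mallet: hammer, 200 mm long, lying on the bench; to be left alone
- piston: aluminium piston, 72 mm across, 60 mm tall; origin at the centre of its underside; to be left alone
Mind the look-alikes: they are no part of the job. What is shaped like the part that bears hub6_mid but turquoise or yellow is not meant.

How it is judged:
On the way:
1. the square-flanged part is in the pan (x of square_mid in the frame of pan between -0.075 and 0.075 m and y of square_mid in the frame of pan between -0.075 and 0.075 m and height (world z) of square_mid below 0.05 m), for 0.2 s.
At the end, for the whole second after the job is handed in: All seven hubs upright in the tin (tilt under 0.08 rad), undersides within 4 mm of its floor, axes within 72 mm of its centre, one within 18 mm of it; the square part in the pan, within 75 mm of its centre along both sides, its middle under 50 mm above the bench; all released, at rest (all of step 1 and horizontal distance between each of hub1_mid, hub2_mid, hub3_mid, hub4_mid, hub5_mid, hub6_mid, hub7_mid and tin_floor below 0.072 m and z of each of hub1_mid, hub2_mid, hub3_mid, hub4_mid, hub5_mid, hub6_mid, hub7_mid in the frame of tin_floor below 0.039 m and angle between each of hub1_mid, hub2_mid, hub3_mid, hub4_mid, hub5_mid, hub6_mid, hub7_mid's own z axis and vertical below 0.08 rad and linear speed of each of hub1, hub2, hub3, hub4, hub5, hub6, hub7, square below 0.03 m/s and horizontal distance between any of hub1_mid, hub2_mid, hub3_mid, hub4_mid, hub5_mid, hub6_mid, hub7_mid and tin_floor below 0.018 m); the robot touches nothing.
It fails at once if a hub is tipped over (angle between any of hub1_mid, hub2_mid, hub3_mid, hub4_mid, hub5_mid, hub6_mid, hub7_mid's own z axis and vertical above 0.6 rad).
It fails at once if a hub is dropped into the tin (faster than 0.7 m/s just above its floor) ((horizontal distance between hub1_mid and tin_floor below 0.1 m and height (world z) of hub1_mid below 0.052 m and linear speed of hub1 above 0.7 m/s) or (horizontal distance between hub2_mid and tin_floor below 0.1 m and height (world z) of hub2_mid below 0.052 m and linear speed of hub2 above 0.7 m/s) or (horizontal distance between hub3_mid and tin_floor below 0.1 m and height (world z) of hub3_mid below 0.052 m and linear speed of hub3 above 0.7 m/s) or (horizontal distance between hub4_mid and tin_floor below 0.1 m and height (world z) of hub4_mid below 0.052 m and linear speed of hub4 above 0.7 m/s) or (horizontal distance between hub5_mid and tin_floor below 0.1 m and height (world z) of hub5_mid below 0.052 m and linear speed of hub5 above 0.7 m/s) or (horizontal distance between hub6_mid and tin_floor below 0.1 m and height (world z) of hub6_mid below 0.052 m and linear speed of hub6 above 0.7 m/s) or (horizontal distance between hub7_mid and tin_floor below 0.1 m and height (world z) of hub7_mid below 0.052 m and linear speed of hub7 above 0.7 m/s)).
It fails at once if the bearing ring, oil can, grease can, wrench, hammer or piston is shifted by more than 30 mm (distance of any of bearing, oilcan, grease, wrench, mallet, piston from where it was at the start of the episode above 0.03 m).
It also fails if it takes over 72 s, if anything falls off the work surface, if the arm or the gripper's body presses on something with over 40 N, if the wrist force passes 120 N, or if a joint passes its speed limit or range.

## Working session

There is one attempt and no reset: what is moved stays moved. The work goes in short steps, Python scripts to look and compute and a tool call to move; the robot and the scene stay as the last step left them, time stands still between calls to the robot, and variables do not carry over. Pictures are saved under pics/ and viewed, at most 10 in all, crops included, and the job is handed in when it is done.

Besides the shell and the picture viewer there is one more tool, called after "Emit:" in YAML: its name, and indented under it one key for each argument. drive_tool: Moves the arm, as the interface text tells. Its arguments: {"type":"object","properties":{"series":{"type":"array"}},"required":["series"]}

```bash
ls; mkdir -p pics; python3 - <<'E'
from station import env, vision, silhouettes
import cv2,numpy as np
o=env.observe(); print(o['time_s'],o['tool_pos'],o['tool_rot'],o['width'],env.grip_depth)
for c in ['top','scene']:
    im=vision.read_camera(c); cv2.imwrite(f'pics/{c}0.png',im[:,:,::-1])
    i=vision.camera_info(c); print(c,i['fx'],i['fy'],i['cx'],i['cy'],np.round(i['world_to_cam'],4).tolist())
    for t in ['hub1_mid','hub6_mid','square_mid','pan','bearing']:
        for r in silhouettes(c,t): print(c,t,round(r['p'],2),r['bbox'],int(r['pixels'].sum()))
print(vision.camera_info('wrist'))
E
```

```text
pics
0.0 [ 0.2268145  -0.58186321  0.23042784] [ 9.82766920e-01  1.84846957e-01 -1.84432589e-04 -8.65722710e-04] 0.08525741551692596 0.0187
top 398.26619947973074 398.26619947973074 278.53277992442537 206.3253370156951 [[0.0172, -0.9997, -0.0201, 0.014], [-0.9875, -0.0139, -0.1567, 0.5653], [0.1564, 0.0225, -0.9874, 1.0021], [0.0, 0.0, 0.0, 1.0]]
top hub1_mid 0.63 [271.4, 231.9, 292.0, 257.7] 356
top hub6_mid 0.9 [142.6, 268.9, 165.9, 294.1] 432
top hub6_mid 0.85 [103.8, 273.3, 128.5, 298.5] 447
top hub6_mid 0.78 [188.9, 277.0, 209.2, 300.0] 381
top hub6_mid 0.76 [136.6, 226.2, 156.3, 249.6] 395
top square_mid 0.74 [295.7, 223.6, 314.7, 241.9] 249
top pan 0.59 [358.5, 198.9, 432.0, 265.4] 4367
top bearing 0.51 [198.2, 192.6, 216.9, 220.9] 327
scene 467.4400669188339 467.4400669188339 286.01435987532824 210.59920902894572 [[-0.7593, 0.6507, 0.0075, 0.4105], [0.5173, 0.6105, -0.5997, -0.2473], [-0.3948, -0.4515, -0.8002, 1.4978], [0.0, 0.0, 0.0, 1.0]]
scene hub1_mid 0.95 [298.8, 192.7, 319.5, 220.1] 393
scene hub6_mid 0.81 [419.6, 254.5, 441.5, 285.6] 516
scene hub6_mid 0.77 [382.8, 21
[... 194 characters left out ...]
_mid 0.81 [277.1, 187.0, 293.3, 211.2] 242
scene pan 0.93 [194.0, 123.8, 276.9, 187.2] 2815
scene pan 0.49 [297.0, 324.0, 332.9, 361.5] 1072
scene bearing 0.96 [323.1, 267.0, 348.1, 293.2] 417
scene bearing 0.51 [296.0, 174.3, 316.8, 204.7] 315
{'fx': 304.9468872063005, 'fy': 304.9468872063005, 'cx': 278.2302981607596, 'cy': 207.24020004306618, 'hand_eye': array([[ 4.69674386e-04, -9.65224462e-01, -2.61422106e-01,
         6.65753305e-02],
       [ 9.99999888e-01,  4.38389285e-04,  1.77989048e-04,
        -4.78900081e-04],
       [-5.71947327e-05, -2.61422160e-01,  9.65224560e-01,
        -1.42850680e-01],
       [ 0.00000000e+00,  0.00000000e+00,  0.00000000e+00,
         1.00000000e+00]])}
```

```bash
python3 - <<'E'
import cv2
a=cv2.imread('pics/top0.png')[150:320,80:450]
b=cv2.imread('pics/scene0.png')[110:330,180:500]
a=cv2.resize(a,None,fx=2.1,fy=2.1,interpolation=2); cv2.imwrite('pics/topc.png',a)
cv2.imwrite('pics/scenec.png',cv2.resize(b,None,fx=2.5,fy=2.5,interpolation=2))
E
```

```text
(no output)
```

View pics/topc.png

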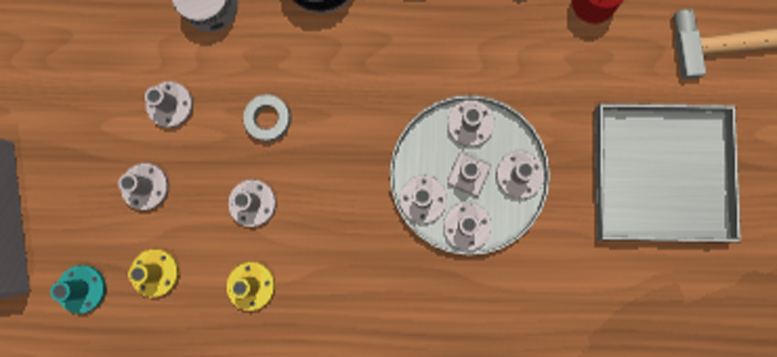

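View pics/scenec.png

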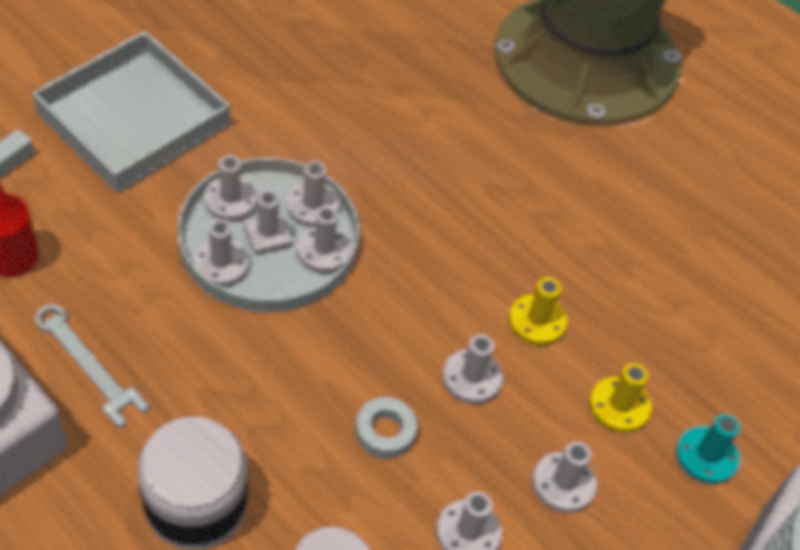

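View pics/top0.png

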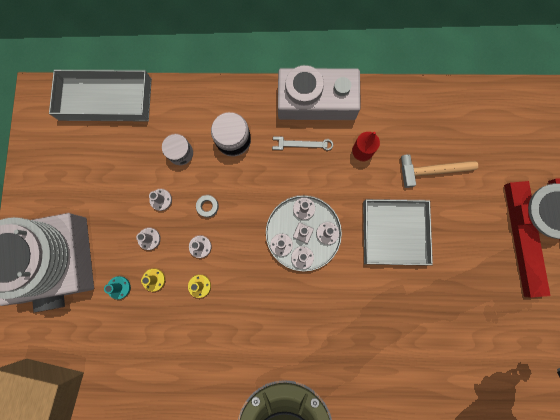

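The picture shows four hubs in the tin: far (305,208), right (328,233, hub4, astride two places), near (303,258) and left-near (282,244). The square part is in the middle at (304,233) and the pan at (398,233). On the bench are grey hubs at (160,199), (148,239) and (200,246). The hub6 candidates also include yellow at (153,280) and (199,286) and turquoise at (117,287), but those are look-alikes. Only the three plain grey hubs fit, and the enlarged crop confirms it. The bearing is at (207,206).

```bash
cat > h.py <<'E'
from station import env, vision, silhouettes
import numpy as np, cv2
from scipy.spatial.transform import Rotation as R
def cam(c,o=None):
    i=vision.camera_info(c); K=np.array([[i['fx'],0,i['cx']],[0,i['fy'],i['cy']],[0,0,1]])
    if c=='wrist':
        o=o or env.observe(); T=np.eye(4); T[:3,:3]=R.from_quat(o['tool_rot']).as_matrix(); T[:3,3]=o['tool_pos']
        W=np.linalg.inv(T@i['hand_eye'])
    else: W=np.array(i['world_to_cam'])
    return K,W
def back(KW,uv,z):
    K,W=KW; uv=np.atleast_2d(uv); d=(np.linalg.inv(K)@np.c_[uv,np.ones(len(uv))].T).T@W[:3,:3]
    c=-W[:3,:3].T@W[:3,3]; return (c+d*((z-c[2])/d[:,2])[:,None])
def proj(KW,p):
    K,W=KW; q=(np.atleast_2d(p)@W[:3,:3].T+W[:3,3])@K.T; return q[:,:2]/q[:,2:]
E
python3 - <<'E'
from h import *
k=cam('top')
print('hole tops',np.round(back(k,[(160+0,196),(147,238),(198,246),(306,206),(330,232),(303,257),(281,243)],.07),3).tolist())
s=150;P=lambda x,y:(80+x/2.1,150+y/2.1)
n=[(153,103),(128,185),(243,205),(472,117),(518,172),(469,225),(422,197),(471,171)]
print(np.round(back(k,[P(*a) for a in n],.071),3).tolist())
rim=[P(390,175),P(549,175),P(470,96),P(470,256)]
print('rim',np.round(back(k,rim,.024),3).tolist())
print('pan',np.round(back(k,[P(597,104),P(737,104),P(740,242),P(597,240)],.034),3).tolist())
E
```

```text
hole tops [[0.584, 0.33, 0.07], [0.475, 0.356, 0.07], [0.456, 0.225, 0.07], [0.563, -0.048, 0.07], [0.497, -0.109, 0.07], [0.433, -0.041, 0.07], [0.467, 0.014, 0.07]]
[[0.575, 0.348, 0.071], [0.474, 0.371, 0.071], [0.452, 0.23, 0.071], [0.563, -0.045, 0.071], [0.497, -0.101, 0.071], [0.433, -0.042, 0.071], [0.465, 0.014, 0.071], [0.497, -0.044, 0.071]]
rim [[0.495, 0.056, 0.024], [0.498, -0.144, 0.024], [0.598, -0.044, 0.024], [0.396, -0.046, 0.024]]
pan [[0.588, -0.204, 0.034], [0.591, -0.379, 0.034], [0.419, -0.376, 0.034], [0.418, -0.201, 0.034]]
```

Emit:
drive_tool:
  series:
    - [[1, 468, -395, -20, 0, 0, 21.3], [1, 468, -395, -20, 0, 0, 21.3], [1, 468, -395, -20, 0, 0, 21.3], [1, 468, -395, -20, 0, 0, 21.3], [1, 468, -395, -20, 0, 0, 21.3], [1, 468, -395, -20, 0, 0, 21.3], [1, 468, -395, -20, 0, 0, 21.3], [1, 468, -395, -20, 0, 0, 21.3], [1, 468, -395, -20, 0, 0, 21.3], [1, 468, -395, -20, 0, 0, 21.3], [1, 468, -395, -20, 0, 0, 21.3], [1, 468, -395, -20, 0, 0, 21.3], [1, 468, -395, -20, 0, 0, 21.3]]

```text
time_s: 2.22
tool_pos: [0.519, -0.046, 0.2513]
tool_rot: [1.0, -0.001, -0.0, 0.0]
wrist_force: [-0.5, -0.2, -0.2]
width: 0.0853
grasp_force: 0.0
```

```bash
python3 - <<'E'
from h import *
o=env.observe(); im=vision.read_camera('wrist'); cv2.imwrite('pics/w1.png',im[:,:,::-1]); k=cam('wrist',o)
np.savez('w1.npz',K=k[0],W=k[1])
v=im[:,:,::-1].copy()
t=np.linspace(0,2*np.pi,60)
for z,r,c in[(.024,.101,(0,0,255)),(.003,.098,(255,0,0))]:
    p=proj(k,np.c_[.497+r*np.cos(t),-.044+r*np.sin(t),t*0+z]).astype(int); cv2.polylines(v,[p],True,c,1)
for x,y in[(.563,-.045),(.497,-.105),(.433,-.042),(.466,.014),(.497,-.044)]:
    cv2.circle(v,tuple(int(a) for a in proj(k,[x,y,.073])[0]),2,(0,255,0),-1)
cv2.imwrite('pics/w1o.png',cv2.resize(v,(800,600)))
for t in ['hub1_mid','square_mid']:
  for r in silhouettes('wrist',t): print(t,round(r['p'],2),r['bbox'],int(r['pixels'].sum()))
E
```

```text
hub1_mid 0.63 [208.7, 197.5, 255.1, 244.8] 1772
hub1_mid 0.5 [393.3, 119.8, 560.0, 261.0] 20708
square_mid 0.63 [253.3, 168.5, 298.3, 215.8] 1244
```

View pics/w1o.png

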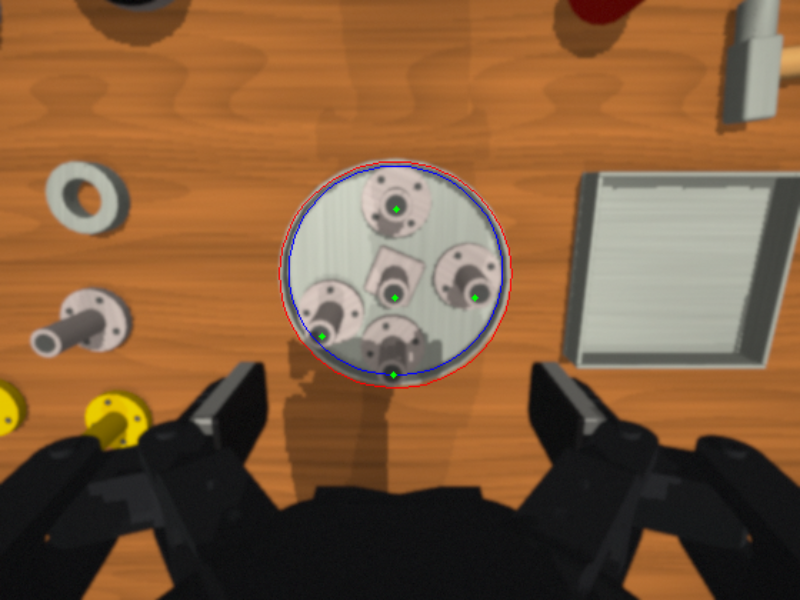

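The overlay fits the tin rim. The neck tops sit at about (396,206), (479,292), (393,374), (321,333), with the square at (393,291), so my estimates hold to within a few mm. I'll refine them from these pixels.

```bash
python3 - <<'E'
from h import *
d=np.load('w1.npz'); k=(d['K'],d['W'])
n=dict(far=(396,205),hub4=(479,292),near=(393,373),left=(321,333),sq=(393,291),bench3=(45,341))
for a,(u,v) in n.items(): print(a,np.round(back(k,(u*.7,v*.7),.070 if 'bench' in a else .073),4)[0,:2])
# flange centres (outline at flange-top z)
f=dict(far=(396,202),hub4=(467,275),left=(331,312),sq=(395,276))
for a,(u,v) in f.items(): print('fl',a,np.round(back(k,(u*.7,v*.7),.014),4)[0,:2])
# rim fit: outer at z .024
print(np.round(back(k,np.array([(281,273),(512,273),(396,159),(396,388)])*.7,.024),4)[:,:2].tolist())
print('pan',np.round(back(k,np.array([(583,173),(567,368),(800,173),(770,368)])*.7,.034),3)[:,:2].tolist())
E
```

```text
far [ 0.5666 -0.0446]
hub4 [ 0.5014 -0.1076]
near [ 0.4344 -0.0418]
left [0.4686 0.0143]
sq [ 0.5024 -0.0421]
bench3 [0.4613 0.2338]
fl far [ 0.5656 -0.0444]
fl hub4 [ 0.5017 -0.1076]
fl left [0.4674 0.0152]
fl sq [ 0.5009 -0.0434]
[[0.506, 0.0555], [0.5056, -0.145], [0.6003, -0.0446], [0.3961, -0.044]]
pan [[0.589, -0.193], [0.421, -0.197], [0.589, -0.366], [0.42, -0.38]]
```

Emit:
drive_tool:
  series:
    - [[0.35, -17.5, -3, 60, 0, 0, 0], [0.35, -17.5, -3, 120, 0, 0, 0], [0.35, -17.5, -3, 165, 0, 0, 0], [0.35, -17.5, -3, 200, 0, 0, 0], [0.35, -17.5, -3, 218, 0, 0, 0], [0.35, -17.5, -3, 218, 0, 0, 0], [-1, -17.5, -3, 218, 0, 0, 0], [-1, -17.5, -3, 218, 0, 0, 0], [-1, -17.5, -3, 218, 0, 0, 0], [-1, -17.5, -3, 218, 0, 0, 0], [-1, -17.5, -3, 205, 0, 0, 0], [-1, -17.5, -3, 165, 0, 0, 0], [-1, -17.5, -3, 118, 0, 0, 0]]

```text
time_s: 4.0
tool_pos: [0.5013, -0.0411, 0.1346]
tool_rot: [1.0, 0.0, -0.001, -0.0]
wrist_force: [0.3, -0.4, -1.5]
width: 0.0228
grasp_force: 59.0
```

Emit:
drive_tool:
  series:
    - [[-1, 2, 60, 0, 0, 0, 0], [-1, 2, 120, 0, 0, 0, 0], [-1, 2, 180, 0, 0, 0, 0], [-1, 2, 235, 0, 0, 0, 0], [-1, 2, 244, 20, 0, 0, 0], [-1, 2, 244, 60, 0, 0, 0], [-1, 2, 244, 85, 0, 0, 0], [-1, 2, 244, 97, 0, 0, 0], [-1, 2, 244, 98, 0, 0, 0], [0.4, 2, 244, 98, 0, 0, 0], [0.4, 2, 244, 98, 0, 0, 0], [0.4, 2, 244, 60, 0, 0, 0], [0.4, 2, 244, 0, 0, 0, 0], [0.4, 2, 190, -10, 0, 0, 0], [0.4, 2, 130, -10, 0, 0, 0], [0.4, 0, 67, -10, 0, 0, 0], [0.4, 0, 67, -10, 0, 0, 0], [0.4, 0, 67, -10, 0, 0, 0]]

```text
time_s: 6.25
tool_pos: [0.5023, -0.1085, 0.1439]
tool_rot: [1.0, 0.0, 0.0, 0.0]
wrist_force: [0.0, 0.1, -0.3]
width: 0.0597
grasp_force: 0.0
```

```bash
python3 - <<'E'
from h import *
o=env.observe(); print(o['time_s'],o['tool_pos'],o['width'])
im=vision.read_camera('top'); cv2.imwrite('pics/t2.png',im[:,:,::-1])
r=[(x['p'],x['bbox']) for x in silhouettes('top','square_mid')]; print(r)
im=vision.read_camera('wrist'); v=im[:,:,::-1].copy();k=cam('wrist',o)
t=np.linspace(0,2*np.pi,60)
for x,y in[(.566,-.0445),(.5015,-.108),(.434,-.042),(.468,.0145),(.499,-.044)]:
  for z,r in[(.073,.012),(.017,.030)]:
    cv2.polylines(v,[proj(k,np.c_[x+r*np.cos(t),y+r*np.sin(t),t*0+z]).astype(int)],True,(0,255,0),1)
cv2.imwrite('pics/w2.png',cv2.resize(v,(800,600)))
E
```

```text
6.25 [ 0.50232598 -0.10850678  0.14392435] 0.05970683551814271
[]
```

View pics/w2.png

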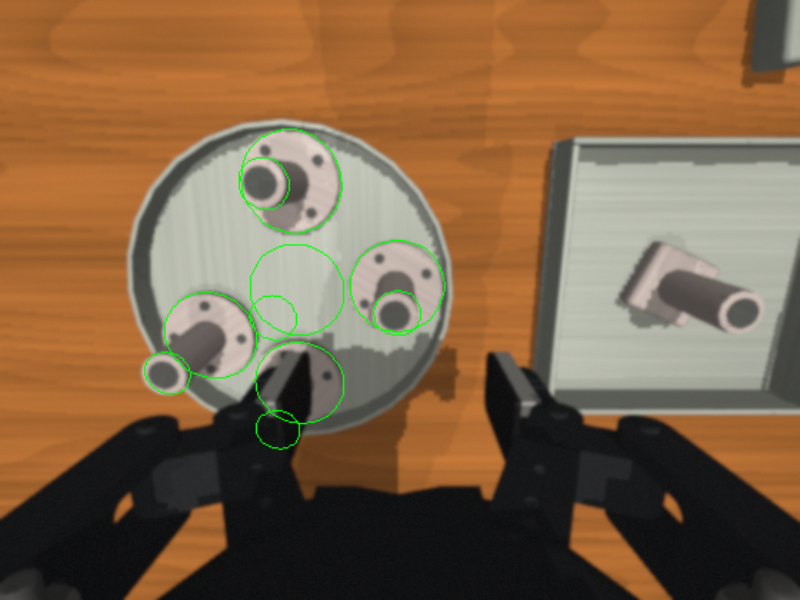

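The square stands upright in the pan at (690,290), and all the fitted outlines match to within 1–2 mm. Next I'll move hub4 over into the far-right ring place.

Emit:
drive_tool:
  series:
    - [[0.4, -1, 0, 50, 0, 0, 0], [0.4, -1, 0, 90, 0, 0, 0], [0.4, -1, 0, 111, 0, 0, 0], [0.4, -1, 0, 111, 0, 0, 0], [-1, -1, 0, 111, 0, 0, 0], [-1, -1, 0, 111, 0, 0, 0], [-1, -1, 0, 111, 0, 0, 0], [-1, -1, 0, 111, 0, 0, 0], [-1, -1, 0, 103, 0, 0, 0], [-1, 15, -4, 103, 0, 0, 0], [-1, 29.5, -7, 103, 0, 0, 0], [-1, 29.5, -7, 106, 0, 0, 0], [-1, 29.5, -7, 110.5, 0, 0, 0], [-1, 29.5, -7, 110.5, 0, 0, 0], [0.2, 29.5, -7, 110.5, 0, 0, 0], [0.2, 29.5, -7, 110.5, 0, 0, 0], [0.2, 29.5, -7, 80, 0, 0, 0], [0.2, 29.5, -7, 20, 0, 0, 0], [0.3, 29.5, -60, -30, 0, 0, 0], [0.5, 10, -120, -60, 0, 0, 0]]

```text
time_s: 8.9
tool_pos: [0.5173, -0.0024, 0.1972]
tool_rot: [1.0, -0.001, 0.001, -0.0]
wrist_force: [-0.1, 0.7, 0.3]
width: 0.0644
grasp_force: 0.0
```

Emit:
drive_tool:
  series:
    - [[1, 0, -280, 0, 0, 0, 0], [1, 0, -280, -10, 0, 0, 0], [1, 0, -280, -10, 0, 0, 0], [1, 0, -280, -10, 0, 0, 0], [1, 0, -280, -10, 0, 0, 0], [1, 0, -280, -10, 0, 0, 0], [1, 0, -280, -10, 0, 0, 0]]

```text
time_s: 9.78
tool_pos: [0.5163, 0.2759, 0.2048]
tool_rot: [1.0, -0.0, -0.0, 0.001]
wrist_force: [0.1, -0.9, -0.0]
width: 0.0857
grasp_force: 0.0
```

```bash
python3 - <<'E'
from h import *
o=env.observe(); print(o['time_s'],o['tool_pos'],o['tool_rot'],o['width'])
im=vision.read_camera('wrist'); v=im[:,:,::-1].copy();k=cam('wrist',o); np.savez('w3.npz',K=k[0],W=k[1])
t=np.linspace(0,2*np.pi,60)
for x,y in[(.461,.232),(.477,.358),(.580,.338)]:
  for z,r in[(.070,.012),(.014,.030)]:
    cv2.polylines(v,[proj(k,np.c_[x+r*np.cos(t),y+r*np.sin(t),t*0+z]).astype(int)],True,(0,255,0),1)
cv2.imwrite('pics/w3.png',cv2.resize(v,(800,600)))
E
```

```text
9.775 [0.51626978 0.27586161 0.20482271] [ 9.99999550e-01 -4.35014169e-04 -3.29646836e-04  7.75655083e-04] 0.08571799598882582
```

View pics/w3.png

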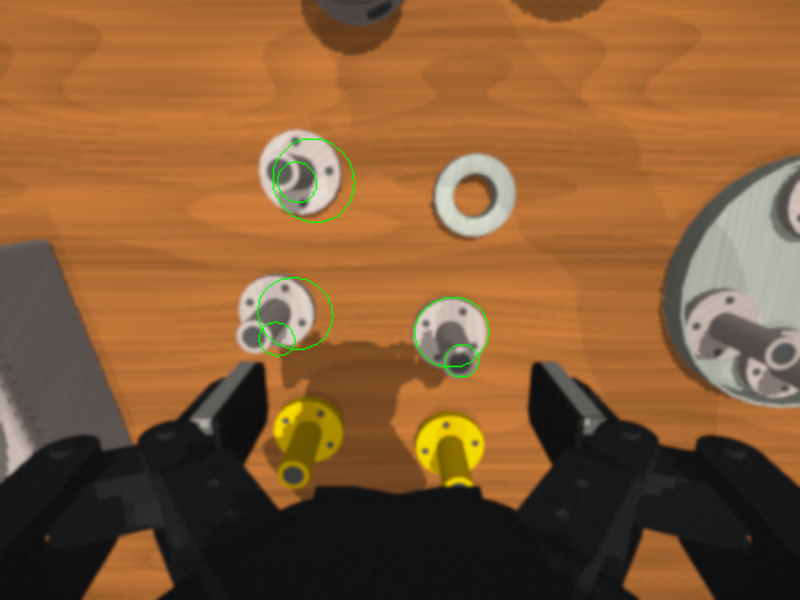

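```bash
python3 - <<'E'
from h import *
d=np.load('w3.npz'); k=(d['K'],d['W'])
for n,a,b in [('farL',(283,174),(299.5,172)),('L',(253,337),(276.5,312)),('R',(460,361),(451,332)),('brg',None,(475,195))]:
    if a: print(n,np.round(back(k,np.array(a)*.7,.070),4)[0,:2], end=' ')
    print(np.round(back(k,np.array(b)*.7,.0135),4)[0,:2])
E
```

```text
farL [0.585  0.3464] [0.5869 0.3483]
L [0.4787 0.3741] [0.4788 0.3732]
R [0.461  0.2332] [0.4617 0.2326]
[0.5703 0.2181]
```

Emit:
drive_tool:
  series:
    - [[0.5, -55.5, 43, 60, 0, 0, 0], [0.5, -55.5, 43, 120, 0, 0, 0], [0.5, -55.5, 43, 160, 0, 0, 0], [0.5, -55.5, 43, 175, 0, 0, 0], [0.5, -55.5, 43, 175, 0, 0, 0], [-1, -55.5, 43, 175, 0, 0, 0], [-1, -55.5, 43, 175, 0, 0, 0], [-1, -55.5, 43, 175, 0, 0, 0], [-1, -55.5, 43, 175, 0, 0, 0], [-1, -55.5, 43, 165, 0, 0, 0], [-1, -55.5, 43, 120, 0, 0, 0], [-1, -45, 70, 70, 0, 0, 0], [-1, -35, 130, 70, 0, 0, 0], [-1, -17, 190, 70, 0, 0, 0], [-1, -17, 250, 70, 0, 0, 0], [-1, -17, 305, 70, 0, 0, 0], [-1, -17, 320, 70, 0, 0, 0], [-1, -17, 320, 70, 0, 0, 0]]

```text
time_s: 12.08
tool_pos: [0.4991, -0.0434, 0.1357]
tool_rot: [1.0, -0.001, 0.0, -0.0]
wrist_force: [-0.5, 0.6, -1.8]
width: 0.0224
grasp_force: 59.1
```

```bash
python3 - <<'E'
from h import *
o=env.observe(); print(o['time_s'],o['tool_pos'],o['tool_rot'],o['width'])
im=vision.read_camera('wrist'); v=im[:,:,::-1].copy();k=cam('wrist',o); np.savez('w4.npz',K=k[0],W=k[1])
t=np.linspace(0,2*np.pi,60)
for x,y in[(.566,-.0445),(.532,-.101),(.434,-.042),(.468,.0145)]:
  for z,r in[(.073,.012),(.017,.030)]:
    cv2.polylines(v,[proj(k,np.c_[x+r*np.cos(t),y+r*np.sin(t),t*0+z]).astype(int)],True,(0,255,0),1)
for z,r in[(.024,.101),(.003,.098)]:
    cv2.polylines(v,[proj(k,np.c_[.499+r*np.cos(t),-.044+r*np.sin(t),t*0+z]).astype(int)],True,(0,0,255),1)
p=o['tool_pos']
for z,r in[(.042,.012),(-.016,.030),(-.03,.026)]:
    cv2.polylines(v,[proj(k,np.c_[p[0]+r*np.cos(t),p[1]+r*np.sin(t),t*0+p[2]+z]).astype(int)],True,(255,0,0),1)
cv2.imwrite('pics/w4.png',cv2.resize(v,(800,600)))
E
```

```text
12.075 [ 0.49911613 -0.04342283  0.13573615] [ 9.99999381e-01 -1.10873901e-03  8.93605364e-05 -3.39263388e-05] 0.022399091016335006
```

View pics/w4.png

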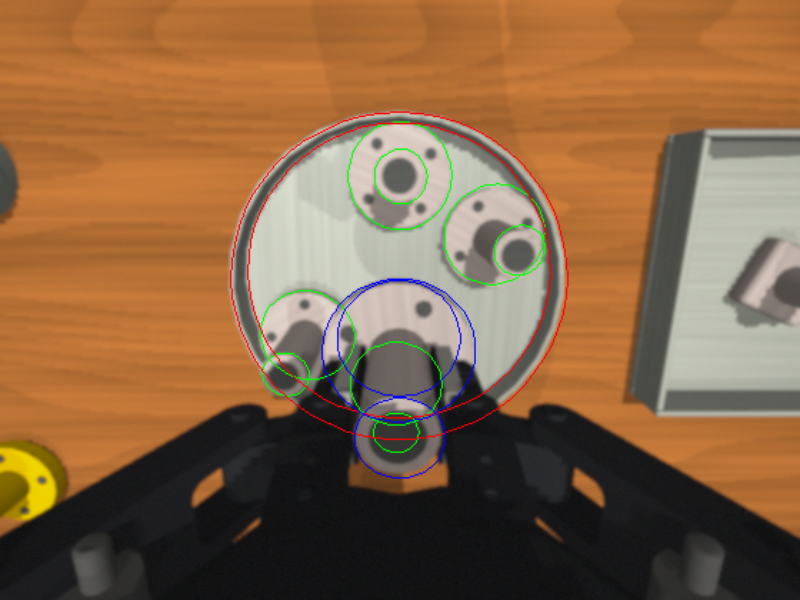

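Held hub and places all fit the outlines: the held hub is at (398,390) and hub4 is in place at (495,233). I'll lower it into the middle.

Emit:
drive_tool:
  series:
    - [[-1, 0, 0, 50, 0, 0, 0], [-1, 0, 0, 85, 0, 0, 0], [-1, 0, 0, 97, 0, 0, 0], [-1, 0, 0, 102, 0, 0, 0], [-1, 0, 0, 102, 0, 0, 0], [0.2, 0, 0, 102, 0, 0, 0], [0.2, 0, 0, 102, 0, 0, 0], [0.2, 0, 0, 60, 0, 0, 0], [0.2, 0, 0, 0, 0, 0, 0], [0.5, 20, -55, -15, 0, 0, 0], [0.5, 35, -115, -15, 0, 0, 0], [0.5, 50, -175, -15, 0, 0, 0], [0.5, 60, -235, -15, 0, 0, 0], [0.5, 70, -295, -15, 0, 0, 0], [0.5, 80, -350, -15, 0, 0, 0], [0.5, 87, -391, -5, 0, 0, 0], [0.5, 87, -391, 10, 0, 0, 0], [0.5, 87, -391, 10, 0, 0, 0], [0.5, 87, -391, 10, 0, 0, 0]]

```text
time_s: 14.5
tool_pos: [0.5869, 0.3466, 0.1258]
tool_rot: [1.0, -0.001, 0.0, 0.0]
wrist_force: [-0.2, -0.5, 0.1]
width: 0.0638
grasp_force: 0.0
```

Emit:
drive_tool:
  series:
    - [[0.5, -1, -1, 50, 0, 0, 0], [0.5, -1, -1, 85, 0, 0, 0], [0.5, -1, -1, 96, 0, 0, 0], [0.5, -1, -1, 96, 0, 0, 0], [-1, -1, -1, 96, 0, 0, 0], [-1, -1, -1, 96, 0, 0, 0], [-1, -1, -1, 96, 0, 0, 0], [-1, -1, -1, 96, 0, 0, 0], [-1, -1, -1, 86, 0, 0, 0], [-1, -1, -1, 40, 0, 0, 0], [-1, -8, 40, -9, 0, 0, 0], [-1, -18, 100, -9, 0, 0, 0], [-1, -28, 160, -9, 0, 0, 0], [-1, -38, 220, -9, 0, 0, 0], [-1, -48, 280, -9, 0, 0, 0], [-1, -55, 325, -9, 0, 0, 0], [-1, -55, 333.5, -9, 0, 0, 0], [-1, -55, 333.5, -9, 0, 0, 0], [-1, -55, 333.5, -9, 0, 0, 0]]

```text
time_s: 16.88
tool_pos: [0.5315, 0.0167, 0.1346]
tool_rot: [1.0, 0.001, 0.0, -0.001]
wrist_force: [-0.6, 0.4, -1.4]
width: 0.0218
grasp_force: 59.3
```

```bash
cat > chk.py <<'E'
from h import *
import sys
o=env.observe(); print(o['time_s'],o['tool_pos'],o['width'])
im=vision.read_camera('wrist'); v=im[:,:,::-1].copy();k=cam('wrist',o)
t=np.linspace(0,2*np.pi,60)
for x,y in[(.566,-.0445),(.532,-.101),(.434,-.042),(.468,.0145),(.499,-.0435),(.532,.013),(.466,-.101)][:int(sys.argv[2])]:
  for z,r in[(.073,.012),(.017,.030)]:
    cv2.polylines(v,[proj(k,np.c_[x+r*np.cos(t),y+r*np.sin(t),t*0+z]).astype(int)],True,(0,255,0),1)
p=o['tool_pos']
if o['width']<.03:
  for z,r in[(.042,.012),(-.016,.030),(-.03,.026)]:
    cv2.polylines(v,[proj(k,np.c_[p[0]+r*np.cos(t),p[1]+r*np.sin(t),t*0+p[2]+z]).astype(int)],True,(255,0,0),1)
cv2.imwrite(sys.argv[1],cv2.resize(v,(800,600)))
E
python3 chk.py pics/w5.png 5
```

```text
16.875 [0.53149088 0.0167272  0.13457474] 0.021822033067388464
```

View pics/w5.png

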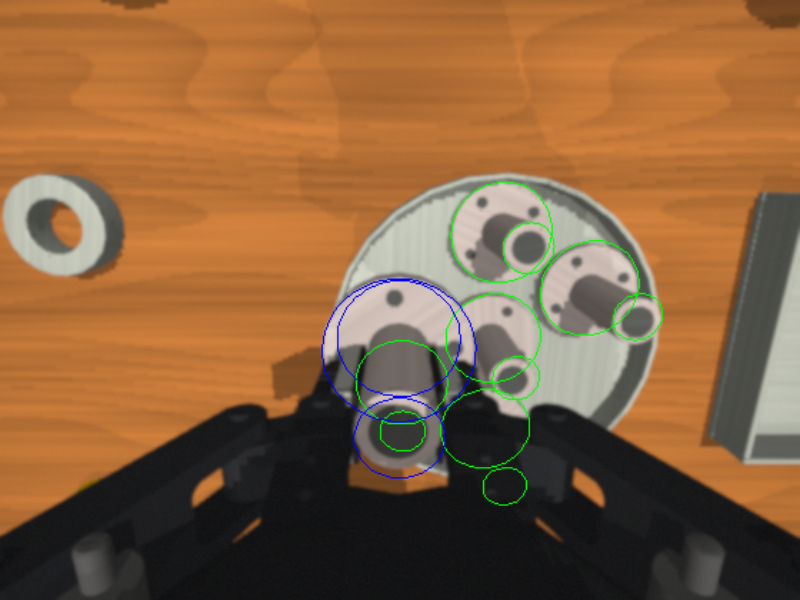

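Emit:
drive_tool:
  series:
    - [[-1, 0, 3, 0, 0, 0, 0], [-1, 0, 3, 20, 0, 0, 0], [-1, 0, 3, 40, 0, 0, 0], [-1, 0, 3, 40, 0, 0, 0]]

```text
time_s: 17.42
tool_pos: [0.5303, 0.0122, 0.0932]
tool_rot: [1.0, 0.001, -0.001, -0.0]
wrist_force: [-1.0, 1.0, -1.4]
width: 0.0222
grasp_force: 59.3
```

Emit:
drive_tool:
  series:
    - [[-1, 2, -1, 15, 0, 0, 0], [-1, 2, -1, 40, 0, 0, 0], [-1, 2, -1, 54, 0, 0, 0], [-1, 2, -1, 60, 0, 0, 0], [-1, 2, -1, 60, 0, 0, 0], [0.2, 2, -1, 60, 0, 0, 0], [0.2, 2, -1, 60, 0, 0, 0], [0.2, 2, -1, 20, 0, 0, 0], [0.2, 2, -1, -40, 0, 0, 0], [0.5, -5, -55, -52, 0, 0, 0], [0.5, -15, -115, -52, 0, 0, 0], [0.5, -25, -175, -52, 0, 0, 0], [0.5, -35, -235, -52, 0, 0, 0], [0.5, -45, -295, -52, 0, 0, 0], [0.5, -51, -345, -45, 0, 0, 0], [0.5, -51, -361, -32, 0, 0, 0], [0.5, -51, -361, -32, 0, 0, 0], [0.5, -51, -361, -32, 0, 0, 0]]

```text
time_s: 19.68
tool_pos: [0.4811, 0.3706, 0.1264]
tool_rot: [1.0, -0.001, 0.0, 0.001]
wrist_force: [-0.2, -0.7, -0.1]
width: 0.0641
grasp_force: 0.0
```

Emit:
drive_tool:
  series:
    - [[0.5, -2, -3, 50, 0, 0, 0], [0.5, -2, -3, 85, 0, 0, 0], [0.5, -2, -3, 96, 0, 0, 0], [0.5, -2, -3, 96, 0, 0, 0], [-1, -2, -3, 96, 0, 0, 0], [-1, -2, -3, 96, 0, 0, 0], [-1, -2, -3, 96, 0, 0, 0], [-1, -2, -3, 96, 0, 0, 0], [-1, -2, -3, 86, 0, 0, 0], [-1, -2, -3, 40, 0, 0, 0], [-1, -3, 40, -9, 0, 0, 0], [-1, -5, 100, -9, 0, 0, 0], [-1, -7, 160, -9, 0, 0, 0], [-1, -9, 220, -9, 0, 0, 0], [-1, -11, 280, -9, 0, 0, 0], [-1, -13, 340, -9, 0, 0, 0], [-1, -15, 400, -9, 0, 0, 0], [-1, -15, 455, -9, 0, 0, 0], [-1, -15, 472, -9, 0, 0, 0], [-1, -15, 472, -9, 0, 0, 0]]

```text
time_s: 22.18
tool_pos: [0.4652, -0.0999, 0.1357]
tool_rot: [1.0, -0.001, 0.0, -0.0]
wrist_force: [0.3, 1.5, -1.6]
width: 0.0219
grasp_force: 59.2
```

Emit:
drive_tool:
  series:
    - [[-1, 0, 0, 0, 0, 0, 0], [-1, 0, 0, 0, 0, 0, 0]]

```text
time_s: 22.42
tool_pos: [0.4655, -0.0974, 0.1355]
tool_rot: [1.0, 0.002, 0.0, -0.0]
wrist_force: [-0.6, 0.8, -0.7]
width: 0.0223
grasp_force: 59.2
```

```bash
python3 chk.py pics/w6.png 7
```

```text
22.425 [ 0.46546418 -0.09735251  0.13553733] 0.02226130895218469
```

View pics/w6.png

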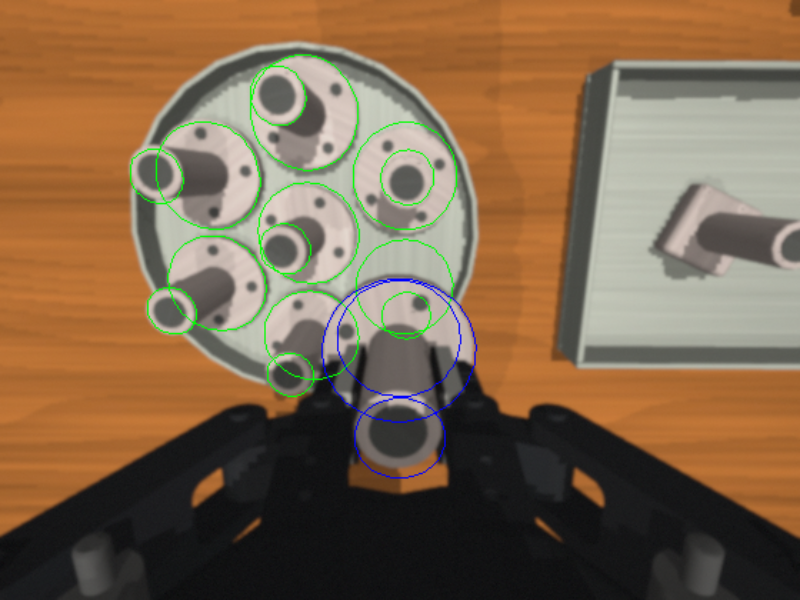

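Emit:
drive_tool:
  series:
    - [[-1, -1, 2.5, 20, 0, 0, 0], [-1, -1, 2.5, 55, 0, 0, 0], [-1, -1, 2.5, 65, 0, 0, 0], [-1, -1, 2.5, 65, 0, 0, 0], [-1, -1, 2.5, 65, 0, 0, 0]]

```text
time_s: 23.1
tool_pos: [0.465, -0.1015, 0.0713]
tool_rot: [1.0, 0.0, 0.001, 0.0]
wrist_force: [-0.6, -0.2, -1.0]
width: 0.022
grasp_force: 59.2
```

Emit:
drive_tool:
  series:
    - [[-1, 0, 0, 20, 0, 0, 0], [-1, 0, 0, 32, 0, 0, 0], [-1, 0, 0, 38, 0, 0, 0], [-1, 0, 0, 38, 0, 0, 0], [0.2, 0, 0, 38, 0, 0, 0], [0.2, 0, 0, 38, 0, 0, 0], [0.2, 0, 0, 20, 0, 0, 0], [0.2, 0, 0, -40, 0, 0, 0], [0.2, 20, 0, -100, 0, 0, 0], [0.2, 40, -40, -150, 0, 0, 0], [0.2, 40, -60, -165, 0, 0, 0], [0.2, 40, -60, -165, 0, 0, 0]]

```text
time_s: 24.6
tool_pos: [0.5048, -0.0401, 0.237]
tool_rot: [1.0, 0.001, 0.002, 0.0]
wrist_force: [-0.7, -0.2, -0.5]
width: 0.0513
grasp_force: 0.0
```

```bash
python3 chk.py pics/w7.png 7
```

```text
24.6 [ 0.50481096 -0.04010909  0.23699099] 0.051345177767391094
```

View pics/w7.png

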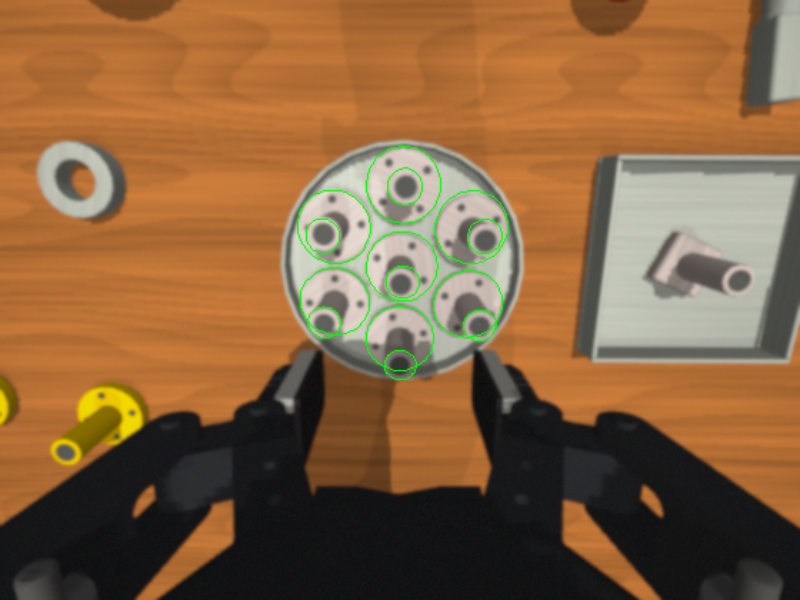

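All seven hubs stand in their places in the tin, with the middle one at (401,268). Every outline fits, the square is in the pan at (685,265), and the gripper is clear.

```bash
python3 -c "
from station import env
print(env.sign_off())"
```

```text
the job is handed in; nothing more can be done
None
```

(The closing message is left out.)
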